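# Turn the slide carousel to the reader and scan

### The job

Push an arm of the slide carousel round with one finger until the slide with the orange label points straight at the white reader post, and let it come to rest. Then press the green button on top of the post all the way down and let it come up again. Only push and press, gently: grip and lift nothing, do not press the button before the slide is in place, and leave the other things on the bench where they stand.

Things in the scene. Friction and masses are not known exactly. Their poses are not given: they have to be found in the camera images.
- wheel: Slide carousel: level wheel with four arms at right angles on a vertical axle. Origin on the axle at the underside of the arms, 45 mm above the bench; z up; +x runs along the arm whose slide has the orange label (others: +y and -y white, -x blue). Turns either way with light friction (0.06 N m, about 0.6 N at a tray) and stays where it is left.
- orange_tray (a point): Middle of the top of the orange-labelled arm's tray, 98 mm from the axle. Each arm is 12 mm thick (45 to 57 mm above the bench): a spoke 16 mm wide from the 48 mm hub out to 56 mm from the axle, then a black tray 34 mm wide from there to 140 mm, with a slide on it. Below the arms it is free down to pedestal or bench. The hub's black cap reaches 65 mm above the bench.
- pedestal: Fixed white round pedestal of the carousel, 136 mm across, 20 mm high, with a 26 mm steel axle above. Origin under its centre on the bench; +x points roughly away from the robot. The orange arm starts within 46 degrees of +x; the reader stands near +y or -y. The wheel's end stops lie where the orange arm would point along -x (178 degrees either way from +x).
- orange_label (a point): Middle of the orange label (24 x 26 mm), on top of the outer end of its arm, 124 mm from the axle, 59 mm above the bench.
- reader_window (a point): Reader: a fixed white round post 56 mm in diameter and 72 mm high on a 76 mm foot, with a black band and red ring all round it, the same from every side. This point is on the post's axis at the level of the ring, 52 mm above the bench. It stands about 200 mm from the carousel's axle.
- scan_button_top (a point): Centre of the top face of the green round push button (28 mm across) on a grey collar (44 mm across, top 84 mm above the bench) on the reader post; it is pressed straight down and springs back. Its height is 94 mm above the bench when up; the point moves down with it.
- scan_button (a joint): Travel of the green button: 0 up, 0.006 m fully down (spring, about 5 N when fully down).
- oil_bottle: Amber bottle, 54 mm across, 92 mm high, loose; stands about 200 mm from the axle on the side opposite the reader. Origin at the centre of its underside.
- beaker: Glass beaker, 66 mm across, 85 mm high, loose. Origin at the centre of its underside.
- jar: Clear jar with blue cap, 56 mm across, 65 mm high, loose. Origin at the centre of its underside.
- slide_box: Blue slide box with grey lid, 87 x 102 x 36 mm, loose. Origin at the centre of its underside.
- tip_box: Yellow pipette-tip box, 75 x 100 x 51 mm, loose. Origin at the centre of its underside.
- marker: White marker pen with red cap, 131 mm long, 16 mm thick, lying along its x axis, loose. Origin on its underside, near the middle.

How it is judged:
By the outcome, as a careful person would: the job done as asked, in the order asked, and still so for the second after the job is handed in, with the robot touching nothing.
It also fails if it takes over 62 s, if anything falls off the work surface, if the arm or the gripper's body presses on something with over 40 N, if the wrist force passes 120 N, or if a joint passes its speed limit or range.

### The arm

A 6-joint arm with a two-finger parallel gripper is mounted at the origin on the work surface. World frame = base frame: x ahead of the robot, y to its left, z up, the work surface at z = 0. Lengths are in m, angles in rad, forces in N, time in s.
With the tool pointing down it reaches from about 0.375 to 0.9 m from the base axis. Payload 3.1 kg.
Tool frame: the origin (TCP) lies at the very end of the fingers, on their centre line; the grasp point (between the pads) lies 19 mm behind it (manip.tcp_to_grasp is the distance from the TCP to the grasp point, in m); z points along the fingers, y is the line along which they close (so a half turn about z gives the same grasp; the last joint's range is limited). The gripper opens to 85 mm and grips with 20 to 120 N. Pads are 22 mm wide; open, the fingers measure 114 mm over their backs; the gripper's body (76 mm by 85 mm) begins 54 mm behind the grasp point. The pads swing forward as they close: fully open they stand 13 mm farther back than shut.
Start: joints at [1.121, 0.527, 1.433, -0, 1.181, -0.178], TCP at [0.167, 0.602, 0.208] pointing down, gripper open.
Joint ranges: [-3.08, 3.08], [-0.75, 2.2], [0.22, 2.44], [-1.43, 4.57], [0, 2.65], [-2.85, 2.85]. Speed limits (rad/s): [2.79, 2.79, 3.14, 3.14, 3.14, 3.14].

### API

Orientations are given as a unit quaternion [x, y, z, w].
In Python, from station import manip gives the robot as it stands. The module is installed in compiled form; this text tells all that it offers.
- The arm moves only by the tool step_arm, never from a script. Its argument "commands" is one flat list of numbers, 6 for each row, row after row: the shift along the tool's x, y, z in m, then the turn, a rotation vector about the tool's x, y, z in degrees. A call has exactly 10 rows; each row is the pose to reach, as a shift and turn from the pose commanded when the call began, along the tool's axes at that moment; what a row does not reach only later rows make up. A row lasts 1/10 s, in which the tool goes at most 50 mm and 8.59 degrees, less where a joint would pass 70% of its speed; a pose out of reach is approached as far as the arm can. A call with a gripper value outside its range is refused whole. "jaw" is the opening in per cent of the stroke, from 0 (shut) to 100 (fully open), set as the call begins (left out, the last holds). The fingers move at their own pace and stop on an object; "grip_force" is the grip in N (left out, the last holds). Time passes only in rows, so rows that repeat a pose let the fingers close, or fill a call up. It gives the time, the measured TCP pose, the force, the opening and the grip force at its end, in the units of the state.
- manip.sense(): the state, without advancing time (a new reading comes with each control period).
- manip.snapshot(name): name is "scene" or "top"; returns a dict with "pixels" (480x640x3 uint8, blue, green, red), "fx", "fy", "cx", "cy" (pixels), "k1" (the pictures are not rectified: a ray, as slopes to the right and down, at radius r is drawn at 1 + k1 r^2 times it, then the intrinsics apply), "R" (3x3) and "t" (3): a world point X has camera coordinates R X + t. Camera axes: x right, y down, z forward; pixel columns grow to the right and rows downward; lengths in m; the calibration is good to about 2 mm. A picture is of the moment at which its call begins. There is no depth.
- manip.sign_off(): hands the job in; it is judged then, once.
The state is a dict: "t": time; "q": joint angles; "qd": joint speeds; "tau": joint torques, N m; "tcp_pos": TCP position; "tool_rot": TCP orientation; "force": force on the tool from outside, world axes, zero at the start; "ft_torque": the same for the moment, N m; "finger_gap": opening from 0.0 (shut) to 1.0 (fully open); "gripper_force": force on a finger pad.
Only numpy, scipy, OpenCV 4.12 (cv2) and the standard library are available. Lean on these libraries where they do the work, as an engineer would, in place of code of your own. Each camera call takes 0.05 s, during which the arm holds its last target. There are 200 camera calls.

## Working session

There is one attempt and no reset: what is moved stays moved. The work goes in short steps, Python scripts to look and compute and a tool call to move; the robot and the scene stay as the last step left them, time stands still between calls to the robot, and variables do not carry over. Pictures are saved under pics/ and viewed, at most 10 in all, crops included, and the job is handed in when it is done.

Besides the shell and the picture viewer there is one more tool, called in YAML: its name, and indented under it one key for each argument. step_arm: Moves the arm, as the interface text tells. Its arguments: {"type":"object","properties":{"commands":{"type":"array","items":{"type":"number"}},"jaw":{"type":"number"},"grip_force":{"type":"number"}},"required":["commands"]}

```bash
mkdir -p pics; cat > h.py <<'E'
import numpy as np, cv2, pickle
from station import manip
def snap(n,f):
    s=manip.snapshot(n); cv2.imwrite('pics/'+f+'.png',np.asarray(s['pixels'])); pickle.dump({k:np.asarray(v) for k,v in s.items()},open(f+'.pkl','wb')); return s
def load(f): return pickle.load(open(f+'.pkl','rb'))
def ray(s,u,v):
    K=np.array([[s['fx'],0,s['cx']],[0,s['fy'],s['cy']],[0,0,1]],float)
    xd=np.array([(u-s['cx'])/s['fx'],(v-s['cy'])/s['fy']],float); x=xd.copy()
    for _ in range(30): x=xd/(1+s['k1']*(x@x))
    R=np.asarray(s['R']);t=np.asarray(s['t'])
    return -R.T@t, R.T@np.array([x[0],x[1],1])
def at(s,u,v,z):
    c,d=ray(s,u,v); return c+d*(z-c[2])/d[2]
def tri(s1,p1,s2,p2):
    c1,d1=ray(s1,*p1);c2,d2=ray(s2,*p2)
    a=np.linalg.lstsq(np.c_[d1,-d2],c2-c1,rcond=None)[0]
    A=c1+d1*a[0];B=c2+d2*a[1]; return (A+B)/2,np.linalg.norm(A-B)
def proj(s,X):
    p=np.asarray(s['R'])@X+np.asarray(s['t']);x=p[:2]/p[2];x=x*(1+s['k1']*(x@x));return x*[s['fx'],s['fy']]+[s['cx'],s['cy']]
E
python3 - <<'E'
from h import *
for n in('scene','top'):
    s=snap(n,n+'0'); print(n,-np.asarray(s['R']).T@np.asarray(s['t']))
print(manip.sense()['tool_rot'],manip.sense()['t'],manip.tcp_to_grasp)
E
```

```text
scene [1.05167247 0.34814594 1.11022457]
top [ 0.48701257 -0.01069397  1.15970658]
[ 1.34968596e-01  9.90849372e-01 -9.47470474e-04 -3.18770842e-04] 0.1 0.0187
```

View pics/top0.png

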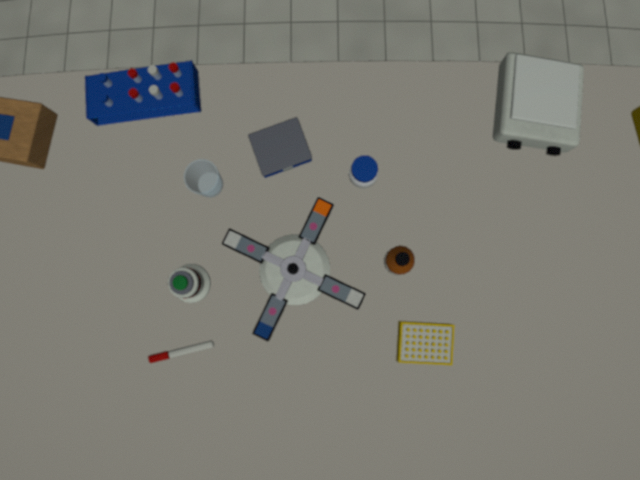

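View pics/scene0.png

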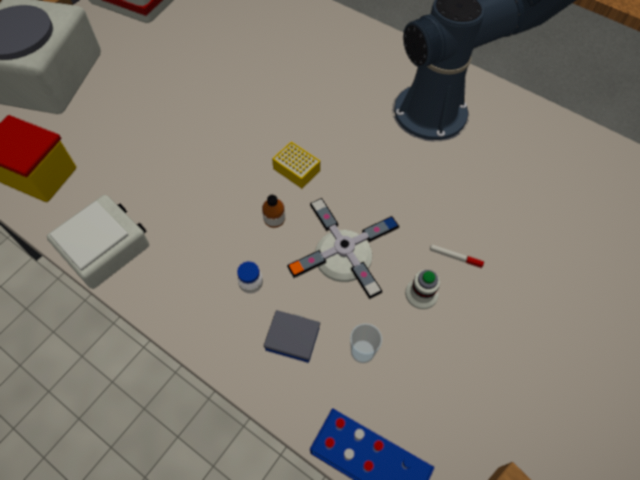

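Top view: hub cap (293,268), orange label (322,207), button (180,282), bottle (400,259), beaker (205,180). Scene view: hub (345,244), label (297,268), button (429,277). Next, enlarged crops.

```bash
python3 - <<'E'
from h import *
a=cv2.imread('pics/top0.png')[185:345,150:420];b=cv2.imread('pics/scene0.png')[190:310,250:450]
cv2.imwrite('pics/c.png',np.vstack([cv2.resize(a,(500,296),interpolation=2),cv2.resize(b,(500,300),interpolation=2)]))
def blob(s,lo,hi,c,r=25):
    h=cv2.cvtColor(np.ascontiguousarray(s['pixels']),cv2.COLOR_BGR2HSV);m=cv2.inRange(h,lo,hi);w=np.zeros_like(m);cv2.circle(w,c,r,255,-1);m&=w
    y,x=np.nonzero(m);return (x.mean(),y.mean()),len(x)
t,s=load('top0'),load('scene0')
for n,lo,hi,c1,c2 in[('orange',(5,180,120),(20,255,255),(322,207),(297,268)),('green',(50,80,40),(85,255,255),(180,282),(429,277)),('cap',(0,0,0),(179,255,60),(293,268),(345,244))]:
    r=9 if n=='cap' else 14
    p,k=blob(t,lo,hi,c1,r);q,l=blob(s,lo,hi,c2,r);print(n,p,k,q,l,tri(t,p,s,q),at(t,*p,{'orange':.059,'green':.094,'cap':.065}[n]),at(s,*q,{'orange':.059,'green':.094,'cap':.065}[n]))
for n,p,q,z in[('bottle',(402,259),(272,201),.092),('beaker',(203,175),(367,335),.085),('jar',(364,168),(248,270),.065),('sbox',(279,146),(293,333),.036),('tip',(427,341),(298,160),.051),('markercap',(150,358),(482,263),.016),('markerend',(213,345),(431,247),.016)]:
    print(n,tri(t,p,s,q),at(t,*p,z))
E
```

```text
orange (np.float64(322.01807228915663), np.float64(207.04819277108433)) 166 (np.float64(295.9051724137931), np.float64(267.11206896551727)) 116 (array([0.64267426, 0.00635949, 0.05918115]), np.float64(0.0009583721631854593)) [0.64296205 0.00595992 0.059     ] [0.64235776 0.00671331 0.059     ]
green (np.float64(179.77173913043478), np.float64(282.19565217391306)) 184 (np.float64(428.53125), np.float64(276.859375)) 128 (array([0.50630798, 0.26196519, 0.09034207]), np.float64(0.0004437918216311661)) [0.50635434 0.26083648 0.094     ] [0.50812678 0.26245504 0.094     ]
cap (np.float64(292.4625), np.float64(268.2125)) 80 (np.float64(344.25), np.float64(243.20454545454547)) 44 (array([0.53081775, 0.06084923, 0.06380991]), np.float64(0.0003281119389557113)) [0.53085739 0.06063269 0.065     ] [0.53131994 0.06131295 0.065     ]
bottle (array([ 0.54434927, -0.13646955,  0.07992598]), np.float64(0.00053027318828879)) [ 0.54385127 -0.1352853   0.092     ]
beaker (array([0.69742657, 0.22322843, 0.09568957]), np.float64(0.007511003636006091)) [0.70145207 0.22228671 0.085     ]
jar (array([ 0.71335606, -0.07201655,  0.06726712]), np.float64(0.00024572520800520184)) [ 0.7138962  -0.07224675  0.065     ]
sbox (array([0.76399341, 0.08791168, 0.03718279]), np.float64(0.002122194785311976)) [0.76487066 0.08712685 0.036     ]
tip (array([ 0.39238398, -0.18002567,  0.04701054]), np.float64(0.009366231518903763)) [ 0.3951528  -0.18342419  0.051     ]
markercap (array([0.36209841, 0.33988809, 0.01708649]), np.float64(0.0017308426245417248)) [0.36243251 0.33943295 0.016     ]
markerend (array([0.38670398, 0.21934699, 0.00311833]), np.float64(0.001377486320548062)) [0.38818055 0.21618818 0.016     ]
```

View pics/c.png

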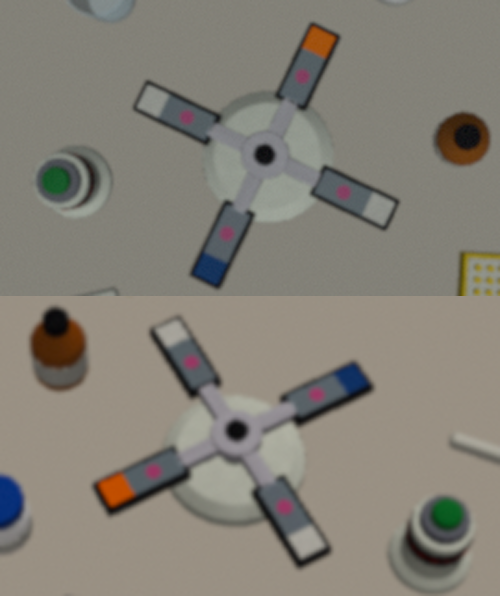

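Axle is at about (0.531, 0.061), and the label is 124 mm out at -26°. The reader is 202 mm out at 96.8°. All three match the text, so the wheel must turn +123° (counter-clockwise). I'll go to the gap behind the orange arm with the jaw shut.

step_arm:
  commands: [-0.01, -0.008, 0, 0, 0, -1, -0.03, -0.026, 0, 0, 0, -3, -0.06, -0.052, 0, 0, 0, -5, -0.09, -0.078, 0, 0, 0, -7, -0.125, -0.108, 0, 0, 0, -9, -0.16, -0.139, 0, 0, 0, -11, -0.195, -0.169, 0, 0, 0, -13, -0.23, -0.2, 0, 0, 0, -14, -0.265, -0.23, 0, 0, 0, -15, -0.3, -0.26, 0, 0, 0, -15.5]
  jaw: 0
  grip_force: 20

```text
t: 1.1
tcp_pos: [0.3872, 0.2697, 0.2079]
tool_rot: [-0.0, 1.0, -0.0, -0.0]
force: [0.9, -0.0, 0.5]
finger_gap: -0.002
gripper_force: 0.0
```

step_arm:
  commands: [-0.02, -0.03, 0, 0, 0, 0, -0.044, -0.067, 0, 0, 0, 0, -0.068, -0.104, 0, 0, 0, 0, -0.093, -0.141, 0, 0, 0, 0, -0.118, -0.178, 0, 0, 0, 0, -0.142, -0.215, 0, 0, 0, 0, -0.165, -0.25, 0, 0, 0, 0, -0.185, -0.28, 0, 0, 0, 0, -0.195, -0.297, 0, 0, 0, 0, -0.2, -0.304, 0, 0, 0, 0]

```text
t: 2.1
tcp_pos: [0.587, -0.034, 0.2075]
tool_rot: [0.001, 1.0, 0.0, -0.0]
force: [-0.3, -0.1, 0.7]
finger_gap: 0.003
gripper_force: 0.0
```

step_arm:
  commands: [0, 0, 0.01, 0, 0, 0, 0, 0, 0.03, 0, 0, 0, 0, 0, 0.055, 0, 0, 0, 0, 0, 0.08, 0, 0, 0, 0, 0, 0.105, 0, 0, 0, 0, 0, 0.13, 0, 0, 0, 0, 0, 0.15, 0, 0, 0, 0, 0, 0.162, 0, 0, 0, 0, 0, 0.168, 0, 0, 0, 0, 0, 0.168, 0, 0, 0]

```text
t: 3.1
tcp_pos: [0.5858, -0.0317, 0.0395]
tool_rot: [-0.0, 1.0, 0.0, -0.001]
force: [0.2, 0.2, 0.2]
finger_gap: 0.0
gripper_force: 0.0
```

```bash
python3 - <<'E'
from h import *
A=np.array([.531,.061]);p=np.array([.586,-.033])
for g in(range(-56,-19,4),range(-16,21,4),range(24,61,4)):
    L=[]
    for a in g:
        w=A+.111*np.array([np.cos(np.radians(a)),np.sin(np.radians(a))])-p; L.append((round(-w[0],3),round(w[1],3)))
    p=p+w; print(p,L)
E
```

```text
[0.63530588 0.02303576] [(np.float64(-0.007), np.float64(0.002)), (np.float64(-0.013), np.float64(0.007)), (np.float64(-0.019), np.float64(0.012)), (np.float64(-0.025), np.float64(0.017)), (np.float64(-0.03), np.float64(0.023)), (np.float64(-0.035), np.float64(0.029)), (np.float64(-0.039), np.float64(0.035)), (np.float64(-0.043), np.float64(0.042)), (np.float64(-0.046), np.float64(0.049)), (np.float64(-0.049), np.float64(0.056))]
[0.63530588 0.09896424] [(np.float64(-0.002), np.float64(0.007)), (np.float64(-0.004), np.float64(0.015)), (np.float64(-0.006), np.float64(0.023)), (np.float64(-0.006), np.float64(0.03)), (np.float64(-0.007), np.float64(0.038)), (np.float64(-0.006), np.float64(0.046)), (np.float64(-0.006), np.float64(0.053)), (np.float64(-0.004), np.float64(0.061)), (np.float64(-0.002), np.float64(0.069)), (np.float64(-0.0), np.float64(0.076))]
[0.5865     0.15712882] [(np.float64(0.003), np.float64(0.007)), (np.float64(0.006), np.float64(0.014)), (np.float64(0.01), np.float64(0.021)), (np.float64(0.015), np.float64(0.027)), (np.float64(0.019), np.float64(0.033)), (np.float64(0.024), np.float64(0.039)), (np.float64(0.03), np.float64(0.045)), (np.float64(0.036), np.float64(0.05)), (np.float64(0.042), np.float64(0.054)), (np.float64(0.049), np.float64(0.058))]
```

step_arm:
  commands: [-0.007, 0.002, 0, 0, 0, 0, -0.013, 0.007, 0, 0, 0, 0, -0.019, 0.012, 0, 0, 0, 0, -0.025, 0.017, 0, 0, 0, 0, -0.03, 0.023, 0, 0, 0, 0, -0.035, 0.029, 0, 0, 0, 0, -0.039, 0.035, 0, 0, 0, 0, -0.043, 0.042, 0, 0, 0, 0, -0.046, 0.049, 0, 0, 0, 0, -0.049, 0.056, 0, 0, 0, 0]

```text
t: 4.1
tcp_pos: [0.6357, 0.024, 0.0399]
tool_rot: [0.0, 1.0, 0.0, -0.0]
force: [0.1, -0.4, -0.5]
finger_gap: -0.0
gripper_force: 0.0
```

step_arm:
  commands: [-0.002, 0.007, 0, 0, 0, 0, -0.004, 0.015, 0, 0, 0, 0, -0.006, 0.023, 0, 0, 0, 0, -0.006, 0.03, 0, 0, 0, 0, -0.007, 0.038, 0, 0, 0, 0, -0.006, 0.046, 0, 0, 0, 0, -0.006, 0.053, 0, 0, 0, 0, -0.004, 0.061, 0, 0, 0, 0, -0.002, 0.069, 0, 0, 0, 0, 0, 0.076, 0, 0, 0, 0]

```text
t: 5.1
tcp_pos: [0.6353, 0.1001, 0.04]
tool_rot: [0.0, 1.0, 0.0, -0.0]
force: [-0.3, 0.3, -0.0]
finger_gap: 0.0
gripper_force: 0.0
```

step_arm:
  commands: [0.003, 0.007, 0, 0, 0, 0, 0.006, 0.014, 0, 0, 0, 0, 0.01, 0.021, 0, 0, 0, 0, 0.015, 0.027, 0, 0, 0, 0, 0.019, 0.033, 0, 0, 0, 0, 0.024, 0.039, 0, 0, 0, 0, 0.03, 0.045, 0, 0, 0, 0, 0.036, 0.05, 0, 0, 0, 0, 0.042, 0.054, 0, 0, 0, 0, 0.049, 0.058, 0, 0, 0, 0]

```text
t: 6.1
tcp_pos: [0.5862, 0.1577, 0.04]
tool_rot: [0.0, 1.0, -0.0, 0.0]
force: [0.1, 0.6, -0.2]
finger_gap: -0.002
gripper_force: 0.0
```

```bash
python3 - <<'E'
from h import *
s=snap('top','top1');s=snap('scene','scene1')
a=cv2.imread('pics/top1.png')[170:350,150:420];b=cv2.imread('pics/scene1.png')[180:320,250:460]
cv2.imwrite('pics/c1.png',np.vstack([cv2.resize(a,(450,300),interpolation=2),cv2.resize(b,(450,300),interpolation=2)]))
E
```

```text
(no output)
```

View pics/c1.png

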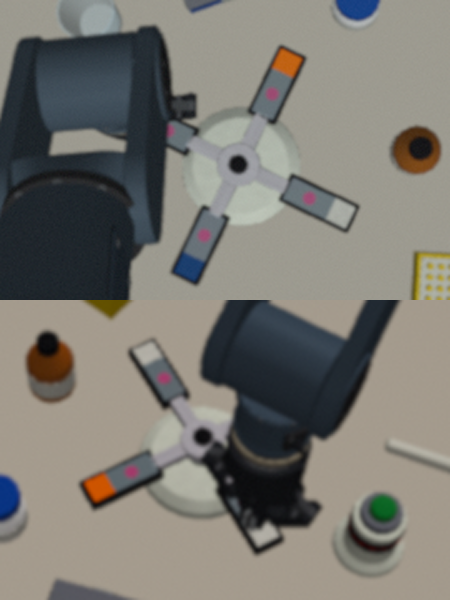

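The crop shows the orange arm still at about its starting angle (label at crop (288,62) in the top view), although the finger has gone past it. I need to see where the finger really is.

```bash
python3 - <<'E'
from h import *
s=load('scene1');st=manip.sense();print(st['tcp_pos'],st['force'],st['finger_gap'],st['t'])
A=np.array([.531,.061])
im=s['pixels'].copy()
h=cv2.cvtColor(im,cv2.COLOR_BGR2HSV);m=cv2.inRange(h,(5,180,120),(20,255,255));w=np.zeros_like(m);cv2.circle(w,(297,268),20,255,-1);y,x=np.nonzero(m&w)
o=at(s,x.mean(),y.mean(),.059)[:2]-A;print(o,np.degrees(np.arctan2(o[1],o[0])))
b=cv2.resize(im[200:320,280:440],(800,600),interpolation=2)
for X,c in[(st['tcp_pos'],(0,0,255)),(np.array(st['tcp_pos'])+[0,0,.073],(0,255,255))]:
    p=(proj(s,np.array(X))-[280,200])*5;print(p);cv2.circle(b,tuple(int(v) for v in p),4,c,1)
cv2.imwrite('pics/c2.png',b)
E
```

```text
[0.58496582 0.15793182 0.03988195] [-0.2033651  -0.08242713 -0.19303968] 0.002293572444835326 6.2
[ 0.11139888 -0.05442034] -26.036331559280097
[429.85862253 439.49503298]
[445.24746326 367.1567272 ]
```

View pics/c2.png

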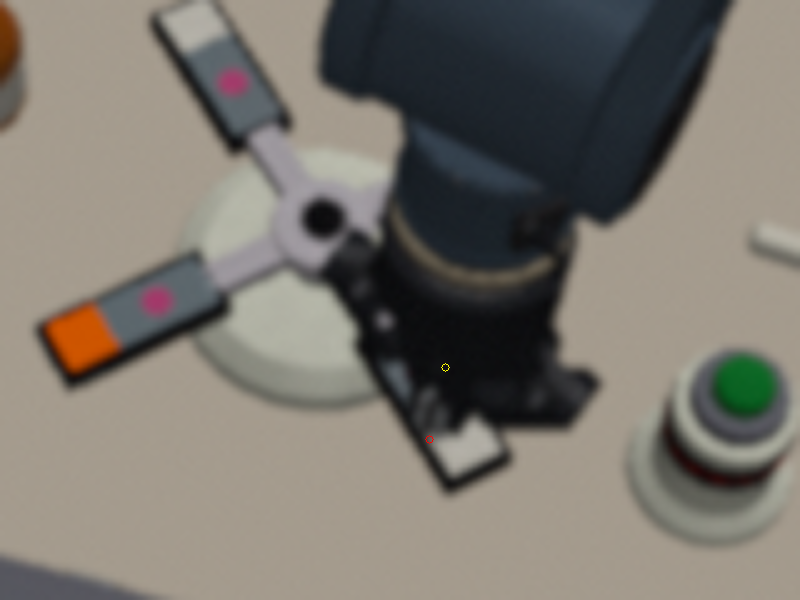

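The fingertip is drawn over the white tray with no force felt, so the real tip seems to stand higher than the reported z. I'll move to the free gap between the orange and white arms and measure the tip height there.

step_arm:
  commands: [-0.007, -0.005, 0, 0, 0, 0, -0.017, -0.013, 0, 0, 0, 0, -0.027, -0.021, 0, 0, 0, 0, -0.038, -0.03, 0, 0, 0, 0, -0.048, -0.038, 0, 0, 0, 0, -0.057, -0.045, 0, 0, 0, 0, -0.063, -0.05, 0, 0, 0, 0, -0.067, -0.053, 0, 0, 0, 0, -0.067, -0.053, 0, 0, 0, 0, -0.067, -0.053, 0, 0, 0, 0]

```text
t: 7.2
tcp_pos: [0.6531, 0.1046, 0.0399]
tool_rot: [0.0, 1.0, 0.0, -0.0]
force: [-0.4, 0.7, 0.3]
finger_gap: -0.0
gripper_force: 0.0
```

```bash
python3 - <<'E'
from h import *
s=snap('scene','scene2');st=manip.sense();T=np.array(st['tcp_pos']);print(T,st['finger_gap'])
im=s['pixels'].copy();c=proj(s,T).astype(int)-[60,55];print('crop origin',c)
b=cv2.resize(im[c[1]:c[1]+90,c[0]:c[0]+120],(800,600),interpolation=2)*1.0
b=np.clip(b*1.8,0,255).astype(np.uint8)
for dz in(0,.02,.04):
    p=(proj(s,T+[0,0,dz])-c)*6.667;print(dz,p);cv2.circle(b,tuple(int(v) for v in p),3,(0,0,255),1)
cv2.imwrite('pics/c3.png',b)
E
```

```text
[0.65298234 0.10476948 0.03991916] 0.002175958164031697
crop origin [268 242]
0 [406.08496733 372.25503862]
0.02 [407.78722867 347.6084254 ]
0.04 [409.54184087 322.197571  ]
```

View pics/c3.png

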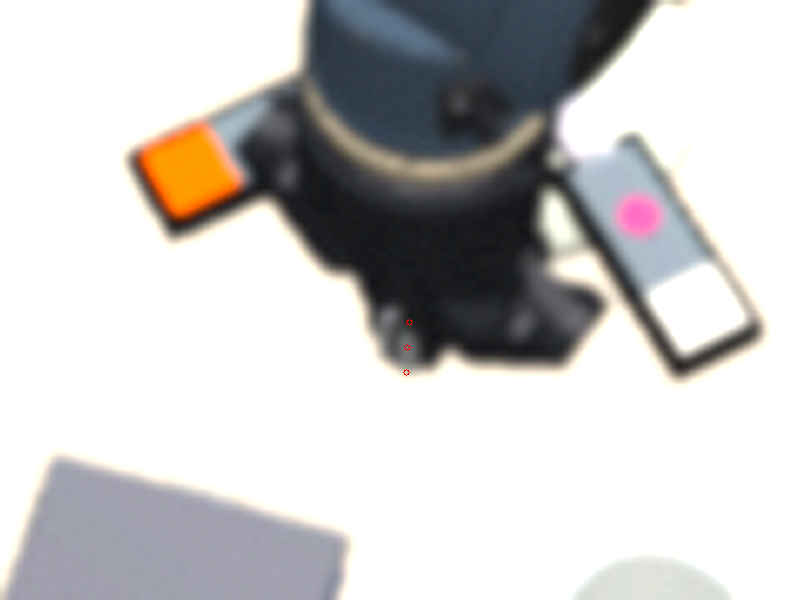

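```bash
python3 - <<'E'
from h import *
s=load('scene2');T=np.array([.653,.1048,.0399]);c=np.array([268,242])
for d in[(0.011,0,0),(.011,0,.02),(.011,-.042,.013),(.011,.042,.013),(.011,.057,.013),(.038,.043,.073),(.038,-.043,.073),(0,.06,.06),(0,.06,.09),(0,-.06,.09),(0,0,.073)]:
    print(d,((proj(s,T+d)-c)*6.667).round())
E
```

```text
(0.011, 0, 0) [387. 397.]
(0.011, 0, 0.02) [388. 373.]
(0.011, -0.042, 0.013) [284. 313.]
(0.011, 0.042, 0.013) [494. 452.]
(0.011, 0.057, 0.013) [533. 477.]
(0.038, 0.043, 0.073) [457. 446.]
(0.038, -0.043, 0.073) [229. 295.]
(0, 0.06, 0.06) [569. 399.]
(0, 0.06, 0.09) [576. 360.]
(0, -0.06, 0.09) [257. 153.]
(0, 0, 0.073) [413. 279.]
```

The projections match a shut gripper whose visible tip ends about 20 mm above the reported TCP. So at z=0.04 the finger passed just over the trays. I'll lift, go back behind the orange arm with the tool turned 90° so the knuckles stay clear of the reader, and then work about 23 mm lower.

step_arm:
  commands: [0, 0, -0.02, 0, 0, 8.5, 0, 0, -0.04, 0, 0, 17, 0.008, -0.017, -0.04, 0, 0, 25.5, 0.018, -0.037, -0.04, 0, 0, 34, 0.029, -0.06, -0.04, 0, 0, 42.5, 0.04, -0.083, -0.04, 0, 0, 51, 0.05, -0.104, -0.04, 0, 0, 59.5, 0.059, -0.122, -0.04, 0, 0, 68, 0.065, -0.134, -0.04, 0, 0, 76.5, 0.067, -0.139, -0.04, 0, 0, 85]

```text
t: 8.25
tcp_pos: [0.5854, -0.0352, 0.0801]
tool_rot: [0.678, 0.735, -0.0, -0.0]
force: [0.2, 0.1, -0.6]
finger_gap: -0.005
gripper_force: 0.0
```

step_arm:
  commands: [0, 0, 0.005, 0, 0, 3, 0, 0, 0.015, 0, 0, 5, 0, 0, 0.025, 0, 0, 5, 0, 0, 0.035, 0, 0, 5, 0, 0, 0.045, 0, 0, 5, 0, 0, 0.053, 0, 0, 5, 0, 0, 0.059, 0, 0, 5, 0, 0, 0.063, 0, 0, 5, 0, 0, 0.063, 0, 0, 5, 0, 0, 0.063, 0, 0, 5]

```text
t: 9.25
tcp_pos: [0.5868, -0.0347, 0.0171]
tool_rot: [0.707, 0.707, 0.0, 0.0]
force: [0.2, -0.5, 0.5]
finger_gap: -0.005
gripper_force: 0.0
```

```bash
python3 - <<'E'
from h import *
st=manip.sense();print(st['q'],st['force'])
A=np.array([.531,.061]);p=np.array(st['tcp_pos'][:2])
for g in(range(-56,-19,4),range(-16,21,4),range(24,61,4)):
    L=[]
    for a in g:
        w=A+.109*np.array([np.cos(np.radians(a)),np.sin(np.radians(a))])-p; L+=[float(round(w[1],3)),float(round(w[0],3)),0,0,0,0]
    p=p+w; print(p,L)
E
```

```text
[-2.49004322e-01  7.49006719e-01  1.66107837e+00 -7.71115777e-06
  7.31187583e-01 -2.48728321e-01] [ 0.18654909 -0.47744901  0.5161383 ]
[0.6334265 0.0237198] [0.005, 0.005, 0, 0, 0, 0, 0.01, 0.011, 0, 0, 0, 0, 0.015, 0.017, 0, 0, 0, 0, 0.02, 0.023, 0, 0, 0, 0, 0.026, 0.028, 0, 0, 0, 0, 0.032, 0.032, 0, 0, 0, 0, 0.038, 0.037, 0, 0, 0, 0, 0.045, 0.04, 0, 0, 0, 0, 0.051, 0.044, 0, 0, 0, 0, 0.058, 0.047, 0, 0, 0, 0]
[0.6334265 0.0982802] [0.007, 0.002, 0, 0, 0, 0, 0.015, 0.004, 0, 0, 0, 0, 0.022, 0.006, 0, 0, 0, 0, 0.03, 0.006, 0, 0, 0, 0, 0.037, 0.007, 0, 0, 0, 0, 0.045, 0.006, 0, 0, 0, 0, 0.052, 0.006, 0, 0, 0, 0, 0.06, 0.004, 0, 0, 0, 0, 0.067, 0.002, 0, 0, 0, 0, 0.075, 0.0, 0, 0, 0, 0]
[0.5855     0.15539677] [0.007, -0.003, 0, 0, 0, 0, 0.014, -0.006, 0, 0, 0, 0, 0.02, -0.01, 0, 0, 0, 0, 0.027, -0.014, 0, 0, 0, 0, 0.033, -0.019, 0, 0, 0, 0, 0.038, -0.024, 0, 0, 0, 0, 0.044, -0.029, 0, 0, 0, 0, 0.049, -0.035, 0, 0, 0, 0, 0.053, -0.041, 0, 0, 0, 0, 0.057, -0.048, 0, 0, 0, 0]
```

step_arm:
  commands: [0.005, 0.005, 0, 0, 0, 0, 0.01, 0.011, 0, 0, 0, 0, 0.015, 0.017, 0, 0, 0, 0, 0.02, 0.023, 0, 0, 0, 0, 0.026, 0.028, 0, 0, 0, 0, 0.032, 0.032, 0, 0, 0, 0, 0.038, 0.037, 0, 0, 0, 0, 0.045, 0.04, 0, 0, 0, 0, 0.051, 0.044, 0, 0, 0, 0, 0.058, 0.047, 0, 0, 0, 0]

```text
t: 10.25
tcp_pos: [0.6339, 0.0239, 0.0169]
tool_rot: [0.707, 0.707, -0.0, -0.0]
force: [-0.2, -0.6, -0.7]
finger_gap: -0.001
gripper_force: 0.3
```

```bash
cat > o.py <<'E'
from h import *
A=np.array([.531,.061])
for n in('top','scene'):
    s=manip.snapshot(n);cv2.imwrite('pics/last_%s.png'%n,s['pixels'])
    m=cv2.inRange(cv2.cvtColor(s['pixels'],cv2.COLOR_BGR2HSV),(5,180,120),(20,255,255))
    k,l,st,c=cv2.connectedComponentsWithStats(m)
    for i in range(1,k):
        o=at(s,*c[i],.059)[:2]-A
        if st[i,4]>15 and np.hypot(*o)<.16: print(n,st[i,4],o.round(4),np.hypot(*o),np.degrees(np.arctan2(o[1],o[0])))
E
python3 o.py
```

```text
scene 122 [ 0.1239 -0.0085] 0.12418913612549405 -3.9302467064852924
```

The wheel is turning now: the orange arm is at -4° and leads the finger by 16°. I'll carry on.

step_arm:
  commands: [0.007, 0.002, 0, 0, 0, 0, 0.015, 0.004, 0, 0, 0, 0, 0.022, 0.006, 0, 0, 0, 0, 0.03, 0.006, 0, 0, 0, 0, 0.037, 0.007, 0, 0, 0, 0, 0.045, 0.006, 0, 0, 0, 0, 0.052, 0.006, 0, 0, 0, 0, 0.06, 0.004, 0, 0, 0, 0, 0.067, 0.002, 0, 0, 0, 0, 0.075, 0, 0, 0, 0, 0]

```text
t: 11.35
tcp_pos: [0.6334, 0.0989, 0.017]
tool_rot: [0.707, 0.707, -0.0, 0.0]
force: [1.0, -0.9, 0.3]
finger_gap: 0.0
gripper_force: 0.3
```

step_arm:
  commands: [0.007, -0.003, 0, 0, 0, 0, 0.014, -0.006, 0, 0, 0, 0, 0.02, -0.01, 0, 0, 0, 0, 0.027, -0.014, 0, 0, 0, 0, 0.033, -0.019, 0, 0, 0, 0, 0.038, -0.024, 0, 0, 0, 0, 0.044, -0.029, 0, 0, 0, 0, 0.049, -0.035, 0, 0, 0, 0, 0.053, -0.041, 0, 0, 0, 0, 0.057, -0.048, 0, 0, 0, 0]

```text
t: 12.35
tcp_pos: [0.5853, 0.1557, 0.0171]
tool_rot: [0.707, 0.707, 0.0, 0.0]
force: [-0.9, -1.2, 0.2]
finger_gap: 0.001
gripper_force: 0.3
```

```bash
python3 o.py
```

```text
top 22 [0.0239 0.1285] 0.13066293430208464 79.44189916103502
scene 123 [0.0252 0.1212] 0.1237783227671698 78.23653858697978
```

```bash
python3 - <<'E'
from h import *
A=np.array([.531,.061]);p=A+.109*np.array([.5,.866])
L=[]
for a in(62,64,66,68,70,71.5,73,74,74.5,75):
    w=A+.109*np.array([np.cos(np.radians(a)),np.sin(np.radians(a))])-p; L+=[float(round(w[1],4)),float(round(w[0],4)),0,0,0,0]
print(L)
E
```

```text
[0.0018, -0.0033, 0, 0, 0, 0, 0.0036, -0.0067, 0, 0, 0, 0, 0.0052, -0.0102, 0, 0, 0, 0, 0.0067, -0.0137, 0, 0, 0, 0, 0.008, -0.0172, 0, 0, 0, 0, 0.009, -0.0199, 0, 0, 0, 0, 0.0098, -0.0226, 0, 0, 0, 0, 0.0104, -0.0245, 0, 0, 0, 0, 0.0106, -0.0254, 0, 0, 0, 0, 0.0109, -0.0263, 0, 0, 0, 0]
```

step_arm:
  commands: [0.002, -0.003, 0, 0, 0, 0, 0.004, -0.007, 0, 0, 0, 0, 0.005, -0.01, 0, 0, 0, 0, 0.007, -0.014, 0, 0, 0, 0, 0.008, -0.017, 0, 0, 0, 0, 0.009, -0.02, 0, 0, 0, 0, 0.01, -0.0225, 0, 0, 0, 0, 0.0105, -0.0245, 0, 0, 0, 0, 0.0105, -0.0255, 0, 0, 0, 0, 0.011, -0.0265, 0, 0, 0, 0]

```text
t: 13.45
tcp_pos: [0.5592, 0.1664, 0.017]
tool_rot: [0.707, 0.707, 0.0, 0.0]
force: [0.3, -0.3, -0.6]
finger_gap: 0.005
gripper_force: 0.3
```

```bash
python3 o.py
```

```text
scene 100 [-0.002   0.1261] 0.12613066756567404 90.91880606216228
```

step_arm:
  commands: [0, -0.001, 0, 0, 0, 0, 0.001, -0.003, 0, 0, 0, 0, 0.001, -0.005, 0, 0, 0, 0, 0.0015, -0.0065, 0, 0, 0, 0, 0.002, -0.0075, 0, 0, 0, 0, 0.002, -0.008, 0, 0, 0, 0, 0.002, -0.008, 0, 0, 0, 0, 0, 0.005, 0, 0, 0, 0, 0, 0.02, 0, 0, 0, 0, 0, 0.032, 0, 0, 0, 0]

```text
t: 14.55
tcp_pos: [0.5916, 0.1664, 0.017]
tool_rot: [0.707, 0.707, -0.0, -0.0]
force: [-0.1, -0.1, -0.5]
finger_gap: 0.002
gripper_force: 0.0
```

step_arm:
  commands: [-0.01, 0.03, 0, 0, 0, 0, -0.03, 0.06, 0, 0, 0, 0, -0.05, 0.08, 0, 0, 0, 0, -0.07, 0.085, 0, 0, 0, 0, -0.07, 0.085, 0, 0, 0, 0, -0.07, 0.085, 0, 0, 0, 0, -0.07, 0.085, 0, 0, 0, 0, -0.07, 0.085, 0, 0, 0, 0, -0.07, 0.085, 0, 0, 0, 0, -0.07, 0.085, 0, 0, 0, 0]

```text
t: 15.55
tcp_pos: [0.6755, 0.0973, 0.017]
tool_rot: [0.707, 0.707, -0.0, -0.0]
force: [1.2, -0.0, -0.6]
finger_gap: 0.002
gripper_force: 0.9
```

```bash
python3 o.py
```

```text
scene 117 [-0.0087  0.1241] 0.12444257275085158 93.98712562655868
```

The orange arm is now at about 94.1° and needs about 96.8°. The finger may have touched the next arm on the way out. One small final push, then a cleaner retreat.

step_arm:
  commands: [0.02, 0, 0, 0, 0, 0, 0.05, -0.02, 0, 0, 0, 0, 0.068, -0.06, 0, 0, 0, 0, 0.072, -0.09, 0, 0, 0, 0, 0.072, -0.108, 0, 0, 0, 0, 0.072, -0.117, 0, 0, 0, 0, 0.072, -0.121, 0, 0, 0, 0, 0.072, -0.124, 0, 0, 0, 0, 0.072, -0.1265, 0, 0, 0, 0, 0.072, -0.128, 0, 0, 0, 0]

```text
t: 16.65
tcp_pos: [0.5492, 0.1683, 0.0171]
tool_rot: [0.707, 0.707, 0.001, 0.0]
force: [-0.0, -0.4, 0.7]
finger_gap: -0.002
gripper_force: 0.4
```

step_arm:
  commands: [0, 0, 0, 0, 0, 0, 0, 0.005, 0, 0, 0, 0, 0, 0.02, 0, 0, 0, 0, 0, 0.045, 0, 0, 0, 0, -0.01, 0.07, -0.01, 0, 0, 0, -0.02, 0.095, -0.03, 0, 0, 0, -0.025, 0.12, -0.06, 0, 0, 0, -0.03, 0.14, -0.09, 0, 0, 0, -0.03, 0.15, -0.12, 0, 0, 0, -0.03, 0.15, -0.13, 0, 0, 0]

```text
t: 17.65
tcp_pos: [0.7022, 0.1377, 0.1508]
tool_rot: [0.708, 0.707, 0.003, 0.003]
force: [0.2, 0.8, 0.2]
finger_gap: 0.003
gripper_force: 0.0
```

```bash
python3 o.py
```

```text
scene 116 [-0.0156  0.1239] 0.12487337238816697 97.15964048747726
```

Scene view gives 97.2°. I'll clear both views for one careful check.

step_arm:
  commands: [-0.02, -0.01, -0.01, 0, 0, 0, -0.055, -0.02, -0.03, 0, 0, 0, -0.095, -0.035, -0.05, 0, 0, 0, -0.14, -0.05, -0.05, 0, 0, 0, -0.185, -0.065, -0.05, 0, 0, 0, -0.23, -0.08, -0.05, 0, 0, 0, -0.275, -0.1, -0.05, 0, 0, 0, -0.32, -0.12, -0.05, 0, 0, 0, -0.36, -0.14, -0.05, 0, 0, 0, -0.39, -0.15, -0.05, 0, 0, 0]

```text
t: 18.75
tcp_pos: [0.5441, -0.2522, 0.1944]
tool_rot: [0.708, 0.706, -0.001, -0.003]
force: [1.0, -0.6, 0.8]
finger_gap: 0.004
gripper_force: 0.0
```

```bash
python3 o.py; python3 - <<'E'
from h import *
a=cv2.imread('pics/last_top.png')[170:350,150:420];b=cv2.imread('pics/last_scene.png')[180:320,250:460]
cv2.imwrite('pics/c4.png',np.vstack([cv2.resize(a,(450,300),interpolation=2),cv2.resize(b,(450,300),interpolation=2)]))
E
```

```text
top 173 [-0.0153  0.1237] 0.12466480681591793 97.05730700749767
scene 114 [-0.0157  0.1237] 0.12467505541299446 97.24174499993111
```

View pics/c4.png

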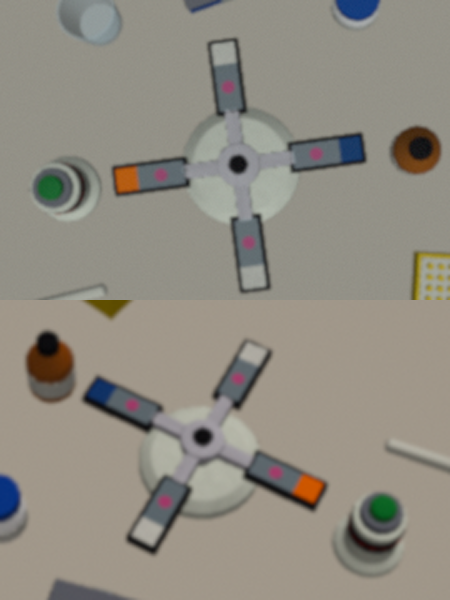

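Both cameras put the orange arm at 97.1°, against 96.8 ± 0.2° for the reader, so it points straight and the wheel is at rest. Now to the button.

step_arm:
  commands: [0.02, -0.002, 0, 0, 0, 0, 0.06, -0.005, 0, 0, 0, 0, 0.105, -0.008, 0, 0, 0, 0, 0.15, -0.012, 0, 0, 0, 0, 0.195, -0.016, 0, 0, 0, 0, 0.24, -0.02, 0, 0, 0, 0, 0.285, -0.024, 0, 0, 0, 0, 0.33, -0.028, 0, 0, 0, 0, 0.375, -0.032, 0, 0, 0, 0, 0.41, -0.035, 0, 0, 0, 0]

```text
t: 19.85
tcp_pos: [0.5092, 0.1632, 0.1959]
tool_rot: [0.706, 0.708, -0.001, -0.002]
force: [0.3, -0.4, 0.2]
finger_gap: -0.001
gripper_force: 0.0
```

step_arm:
  commands: [0.03, -0.002, 0, 0, 0, 0, 0.06, -0.004, 0, 0, 0, 0, 0.085, -0.005, 0, 0, 0, 0, 0.098, -0.006, 0.01, 0, 0, 0, 0.103, -0.006, 0.03, 0, 0, 0, 0.103, -0.006, 0.05, 0, 0, 0, 0.103, -0.006, 0.07, 0, 0, 0, 0.103, -0.006, 0.085, 0, 0, 0, 0.103, -0.006, 0.09, 0, 0, 0, 0.103, -0.006, 0.09, 0, 0, 0]

```text
t: 20.85
tcp_pos: [0.5051, 0.2615, 0.1055]
tool_rot: [0.707, 0.707, -0.002, -0.001]
force: [-0.1, -0.1, 0.6]
finger_gap: 0.003
gripper_force: 0.0
```

step_arm:
  commands: [0, 0.001, 0.004, 0, 0, 0, 0, 0.001, 0.008, 0, 0, 0, 0, 0.001, 0.012, 0, 0, 0, 0, 0.001, 0.016, 0, 0, 0, 0, 0.001, 0.02, 0, 0, 0, 0, 0.001, 0.023, 0, 0, 0, 0, 0.001, 0.025, 0, 0, 0, 0, 0.001, 0.027, 0, 0, 0, 0, 0.001, 0.028, 0, 0, 0, 0, 0.001, 0.028, 0, 0, 0]

```text
t: 21.85
tcp_pos: [0.5081, 0.2614, 0.0789]
tool_rot: [0.707, 0.707, -0.0, -0.0]
force: [-0.5, 0.2, 0.1]
finger_gap: -0.0
gripper_force: 0.0
```

No contact yet, at a reported z of 0.079. I'll go down slowly.

step_arm:
  commands: [0, 0, 0.0005, 0, 0, 0, 0, 0, 0.001, 0, 0, 0, 0, 0, 0.0015, 0, 0, 0, 0, 0, 0.002, 0, 0, 0, 0, 0, 0.0025, 0, 0, 0, 0, 0, 0.003, 0, 0, 0, 0, 0, 0.0035, 0, 0, 0, 0, 0, 0.004, 0, 0, 0, 0, 0, 0.0045, 0, 0, 0, 0, 0, 0.005, 0, 0, 0]

```text
t: 22.85
tcp_pos: [0.5082, 0.2614, 0.074]
tool_rot: [0.707, 0.707, -0.0, -0.0]
force: [0.1, 0.3, 0.1]
finger_gap: -0.003
gripper_force: 0.0
```

step_arm:
  commands: [0, 0, 0.0005, 0, 0, 0, 0, 0, 0.001, 0, 0, 0, 0, 0, 0.0015, 0, 0, 0, 0, 0, 0.002, 0, 0, 0, 0, 0, 0.0025, 0, 0, 0, 0, 0, 0.003, 0, 0, 0, 0, 0, 0.0035, 0, 0, 0, 0, 0, 0.004, 0, 0, 0, 0, 0, 0.004, 0, 0, 0, 0, 0, 0.004, 0, 0, 0]

```text
t: 23.85
tcp_pos: [0.5082, 0.2614, 0.0701]
tool_rot: [0.707, 0.707, 0.0, 0.0]
force: [-0.2, 0.6, 2.0]
finger_gap: -0.003
gripper_force: 0.8
```

step_arm:
  commands: [0, 0, 0.0003, 0, 0, 0, 0, 0, 0.0006, 0, 0, 0, 0, 0, 0.001, 0, 0, 0, 0, 0, 0.0013, 0, 0, 0, 0, 0, 0.0016, 0, 0, 0, 0, 0, 0.002, 0, 0, 0, 0, 0, 0.002, 0, 0, 0, 0, 0, 0.002, 0, 0, 0, 0, 0, 0.002, 0, 0, 0, 0, 0, 0.002, 0, 0, 0]

```text
t: 24.85
tcp_pos: [0.5082, 0.2614, 0.068]
tool_rot: [0.707, 0.707, 0.0, 0.0]
force: [0.3, 0.5, 3.7]
finger_gap: 0.002
gripper_force: 1.5
```

step_arm:
  commands: [0, 0, 0.0003, 0, 0, 0, 0, 0, 0.0006, 0, 0, 0, 0, 0, 0.001, 0, 0, 0, 0, 0, 0.0013, 0, 0, 0, 0, 0, 0.0016, 0, 0, 0, 0, 0, 0.002, 0, 0, 0, 0, 0, 0.002, 0, 0, 0, 0, 0, 0.002, 0, 0, 0, 0, 0, 0.002, 0, 0, 0, 0, 0, 0.002, 0, 0, 0]

```text
t: 25.85
tcp_pos: [0.5082, 0.2614, 0.066]
tool_rot: [0.707, 0.707, 0.0, 0.0]
force: [-0.5, -0.6, 3.7]
finger_gap: -0.001
gripper_force: 2.0
```

step_arm:
  commands: [0, 0, 0.0002, 0, 0, 0, 0, 0, 0.0004, 0, 0, 0, 0, 0, 0.0006, 0, 0, 0, 0, 0, 0.0008, 0, 0, 0, 0, 0, 0.001, 0, 0, 0, 0, 0, 0.001, 0, 0, 0, 0, 0, 0.001, 0, 0, 0, 0, 0, 0.001, 0, 0, 0, 0, 0, 0.001, 0, 0, 0, 0, 0, 0.001, 0, 0, 0]

```text
t: 26.85
tcp_pos: [0.5082, 0.2614, 0.065]
tool_rot: [0.707, 0.707, 0.0, 0.0]
force: [-0.6, -0.5, 5.6]
finger_gap: -0.001
gripper_force: 2.3
```

step_arm:
  commands: [0, 0, 0.0002, 0, 0, 0, 0, 0, 0.0004, 0, 0, 0, 0, 0, 0.0006, 0, 0, 0, 0, 0, 0.0008, 0, 0, 0, 0, 0, 0.001, 0, 0, 0, 0, 0, 0.001, 0, 0, 0, 0, 0, 0.001, 0, 0, 0, 0, 0, 0.001, 0, 0, 0, 0, 0, 0.001, 0, 0, 0, 0, 0, 0.001, 0, 0, 0]

```text
t: 27.85
tcp_pos: [0.5082, 0.2614, 0.0647]
tool_rot: [0.707, 0.707, 0.0, 0.0]
force: [-2.0, -1.0, 9.6]
finger_gap: 0.001
gripper_force: 4.6
```

It has bottomed: z has stalled at 0.0647 and the force has jumped to 9.6 N. Release straight up, then withdraw.

step_arm:
  commands: [0, 0, -0.002, 0, 0, 0, 0, 0, -0.005, 0, 0, 0, 0, 0, -0.009, 0, 0, 0, 0, 0, -0.014, 0, 0, 0, 0, 0, -0.025, 0, 0, 0, 0, 0, -0.045, 0, 0, 0, 0, 0, -0.07, 0, 0, 0, 0, 0, -0.1, 0, 0, 0, 0, 0, -0.125, 0, 0, 0, 0, 0, -0.135, 0, 0, 0]

```text
t: 28.85
tcp_pos: [0.5096, 0.2619, 0.2022]
tool_rot: [0.707, 0.707, 0.002, 0.001]
force: [0.7, -0.0, 0.5]
finger_gap: 0.003
gripper_force: 0.0
```

step_arm:
  commands: [0.01, -0.01, 0, 0, 0, 0, 0.03, -0.02, 0, 0, 0, 0, 0.06, -0.04, 0, 0, 0, 0, 0.09, -0.06, 0, 0, 0, 0, 0.12, -0.08, 0, 0, 0, 0, 0.15, -0.1, 0, 0, 0, 0, 0.18, -0.12, 0, 0, 0, 0, 0.2, -0.13, 0, 0, 0, 0, 0.21, -0.135, 0, 0, 0, 0, 0.21, -0.135, 0, 0, 0, 0]

```text
t: 29.85
tcp_pos: [0.3713, 0.472, 0.1976]
tool_rot: [0.706, 0.708, -0.001, -0.0]
force: [0.3, -0.3, 0.7]
finger_gap: -0.001
gripper_force: 0.0
```

```bash
python3 o.py; python3 - <<'E'
from h import *
s=manip.sense();print(s['qd'],s['force'],s['t'])
E
```

```text
top 161 [-0.0155  0.1233] 0.12421658917821937 97.1508652194236
scene 114 [-0.0158  0.1235] 0.12448985886012875 97.29880123975178
[-2.00808215e-02 -8.47365422e-03 -9.90944527e-04  1.21476629e-03
  4.63643606e-05  8.61909192e-04] [ 0.5366727  -0.45985397  0.07908518] 29.95
```

View pics/last_scene.png

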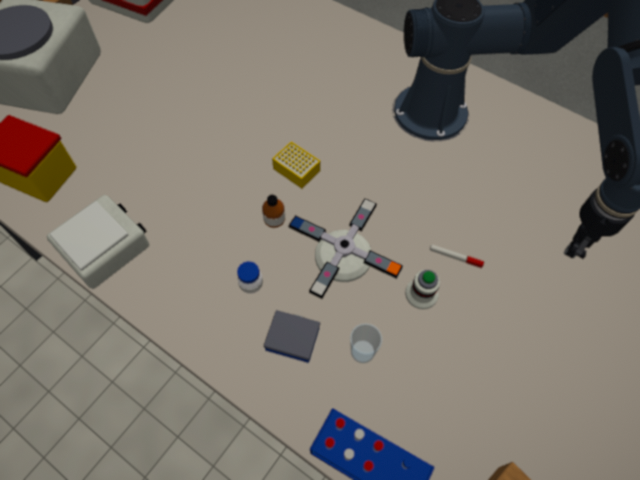

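The orange slide (394,268) points at the reader, the button (429,277) is up again, the other things haven't moved and the arm is clear.

```bash
python3 -c "
from station import manip
print(manip.sign_off())"
```

```text
the job is handed in; nothing more can be done
None
```

The orange slide points at the reader to within about half a degree, the button was then pressed fully down (about 10 N) and came back up, nothing else moved, and the job was handed in at about 30 s.

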